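# Sweep used culture dishes into the collection bay

### The job

Clear the used dishes from the bench: with the fingertips, gently sweep the two tan culture dishes along the worktop into the blue three-sided collection bay, until both lie flat and at rest wholly between its walls, behind its mouth. Push them only: do not pick up, tip or flick a dish, and leave the specimen cups and the marker pen where they are.

Things in the scene. Friction and masses are not known exactly. Their poses are not given: they have to be found in the camera images.
- bay: fixed blue three-sided bay, walls 25 mm high, 8 thick; its grey floor is level with the worktop. Origin: centre of the floor; y axis from the open mouth to the back wall, z up. Inside: x -80 to +80 mm, y -75 (mouth) to +75 mm (back wall). From the mouth two lips, 25 mm high, flare out to x = +-107, y = -108 mm. Screw lugs 8 mm high reach 20 mm out beside the walls.
- dish_a: flat round culture dish with its lid on, tan to brown, one of two alike, 64 mm across over the lid (the lower 6 mm is 60 mm across), 16 mm tall, about 16 g, lying flat and loose on the worktop; its lid does not come off. Origin: centre of its underside, z axis up.
- dish_b: flat round culture dish with its lid on, tan to brown, the other of the two, 64 mm across over the lid (the lower 6 mm is 60 mm across), 16 mm tall, about 16 g, lying flat and loose on the worktop; its lid does not come off. Origin: centre of its underside, z axis up.
- cup_yellow: closed specimen cup with a white body and a yellow screw lid, 54 mm across, 66 mm tall, standing loose; a bystander, to be left alone. Origin: centre of its underside, z axis up.
- cup_white: closed specimen cup with a white body and a white screw lid, 54 mm across, 66 mm tall, standing loose; a bystander, to be left alone. Origin: centre of its underside, z axis up.
- marker: white marker pen with a blue cap, lying loose, 135 mm long (along its y axis), 17 mm thick; a bystander, to be left alone. Origin: centre of its underside.

How it is judged:
By the outcome, as a careful person would: the job done as asked, in the order asked, and still so for the second after the job is handed in, with the robot touching nothing.
It also fails if it takes over 64 s, if anything falls off the work surface, if the arm or the gripper's body presses on something with over 40 N, if the wrist force passes 120 N, or if a joint passes its speed limit or range.

### The arm

A 6-joint arm with a two-finger parallel gripper is mounted at the origin on a cart in front of the work surface, level with it; the furniture and walls round the work are solid. World frame = base frame: x ahead of the robot, y to its left, z up, the work surface at z = 0. Lengths are in m, angles in rad, forces in N, time in s.
With the tool pointing down it reaches from about 0.35 to 0.775 m from the base axis. Payload 5.5 kg.
Tool frame: the origin (TCP) lies at the very end of the fingers, on their centre line; the grasp point (between the pads) lies 19 mm behind it (env.grip_depth is the distance from the TCP to the grasp point, in m); z points along the fingers, y is the direction in which the jaws open and shut (so a half turn about z gives the same grasp; the last joint's range is limited). The gripper opens to 85 mm and grips with 20 to 120 N. Pads are 22 mm wide; open, the fingers measure 114 mm over their backs; the gripper's body (76 mm by 85 mm) begins 54 mm behind the grasp point. The pads swing forward as they close: fully open they stand 13 mm farther back than shut.
Start: joints at [-1.4, 0.313, 0.046, 1.304, 0, 1.431], TCP at [0.176, -0.547, 0.211] pointing down, gripper open.
Joint ranges: [-2.76, 2.76], [-0.86, 1.69], [-1.03, 1.26], [-2.2, 2.34], [-1.47, 1.5], [-3.14, 3.14]. Speed limits (rad/s): [2.57, 2.57, 3.14, 3.14, 3.14, 3.14].

### API

Orientations are given as a unit quaternion [w, x, y, z].
In Python, from workcell import env gives the robot as it stands.
- The arm moves only by the tool step_arm, never from a script. Its argument "series" is a list of rows, each a list of 3 entries, a list of its own where there are three numbers: the shift along the world's x, y, z in cm, then the turn about the world's z in rad, then the closure in counts, from 0 (fully open) to 255 (shut). A call has 1 to 5 rows; each row is the pose to reach, as a shift and turn from the pose measured when the call began; what a row does not reach only later rows make up. A row lasts 1/8 s, in which the tool goes at most 62.5 mm and 10.7 degrees, less where a joint would pass 70% of its speed; a pose out of reach is approached as far as the arm can. A call with a gripper value outside its range is refused whole. The fingers move at their own pace and stop on an object; "newtons" is the grip in N (left out, the last holds). Time passes only in rows, so rows that repeat a pose let the fingers close. It gives the time, the measured TCP pose, the force and the opening at its end, in the units of the state.
- env.get_state(): the state, without advancing time (a new reading comes with each control period).
- env.read_camera(name): name is "scene" or "top" or "wrist"; returns a dict with "frame" (420x560x3 uint8, red, green, blue), "vertical_fov" (degrees; the focal length in pixels is half the picture's height over the tangent of half this angle, whatever the lens; pixels are square), "cx", "cy" (the principal point, pixels), "camera_from_world" (4x4, takes a point from world to camera coordinates). Camera axes: x right, y down, z forward; pixel columns grow to the right and rows downward; lengths in m; the calibration is good to about 2 mm. A picture is of the moment at which its call begins. There is no depth.
- env.hand_in(): hands the job in, once; it reports no verdict.
The state is a dict: "clock": time; "joint_pos": joint angles; "qvel": joint speeds; "tau": joint torques, N m; "tcp_pos": TCP position; "orientation": TCP orientation; "wrist_force": force on the tool from outside, world axes, zero at the start; "ft_torque": the same for the moment, N m; "finger_gap": finger opening in m.
Only numpy, scipy, OpenCV 4.12 (cv2) and the standard library are available. Lean on these libraries where they do the work, as an engineer would, in place of code of your own. Each camera call takes 0.05 s, during which the arm holds its last target.

## Working session

There is one attempt and no reset: what is moved stays moved. The work goes in short steps, Python scripts to look and compute and a tool call to move; the robot and the scene stay as the last step left them, time stands still between calls to the robot, and variables do not carry over. Pictures are saved under pics/ and viewed, and the job is handed in when it is done.

Besides the shell and the picture viewer there is one more tool, called after "Request:" by a JSON object that holds its "api" and its "payload". step_arm: Moves the arm, as the interface text tells. Its arguments: {"type":"object","properties":{"series":{"type":"array"},"newtons":{"type":"number"}},"required":["series"]}

```bash
mkdir -p pics
python3 - <<'E'
from workcell import env
import cv2
s=env.get_state(); print(s)
for n in ("scene","top","wrist"):
    c=env.read_camera(n); cv2.imwrite(f"pics/{n}0.png",c["frame"][:,:,::-1])
    print(n,c["vertical_fov"],c["cx"],c["cy"],c["camera_from_world"].tolist() if hasattr(c["camera_from_world"],'tolist') else c["camera_from_world"], [k for k in c])
E
```

```text
{'clock': 0.0, 'joint_pos': array([-1.39962207e+00,  3.13992101e-01,  4.49776974e-02,  1.30358776e+00,
       -1.57234885e-05,  1.43120406e+00]), 'qvel': array([-0.00029555,  0.00054679,  0.00061202, -0.00025091,  0.00065111,
        0.00035759]), 'tau': array([ 6.60742589e-04, -4.80626392e+01,  2.98532653e+01,  1.93888927e-02,
       -2.83114366e-05, -1.19567468e-05]), 'tcp_pos': array([ 0.17572527, -0.54692024,  0.21041309]), 'orientation': array([-9.02681029e-04,  9.87951886e-01,  1.54758699e-01, -2.21181408e-05]), 'wrist_force': array([0.08011734, 0.082269  , 0.87320839]), 'ft_torque': array([-0.04402113,  0.00319267, -0.00798389]), 'finger_gap': 0.08534528688714632}
scene 42.38199574179454 284.78478379418834 211.05930574044535 [[-0.8322754254468298, -0.5542740255964148, -0.00989549121788462, 0.4222087542633742], [-0.33550398333256454, 0.5178286652210116, -0.786950157661467, 0.24642720420701808], [0.4413102008398181, -0.6516393005525145, -0.6169372161007544, 1.0459232566018837], [0.0, 0.0, 0.0, 1.0]] ['frame', 'vertical_fov', 'cx', 'cy', 'camera_from_world']
top 42.71699240384692 275.89603537907516 205.85753455327878 [[0.010976782925112793, -0.9997812355503962, -0.01780424887318081, -0.045113467887571694], [-0.9817710372721887, -0.007396861360031461, -0.1899234498831339, 0.5536351534486734], [0.189750205823619, 0.01956444436583063, -0.981637454413059, 1.092277925466287], [0.0, 0.0, 0.0, 1.0]] ['frame', 'vertical_fov', 'cx', 'cy', 'camera_from_world']
wrist 62.50130277554349 279.407395299648 210.63860106979936 [[0.3051695320225196, -0.9522957946011229, -0.0020679241216697026, -0.5731847065217086], [-0.9177647855395148, -0.2946819295632906, 0.2662148733870163, -0.03492635518008113], [-0.25412468425709, -0.07934280039091383, -0.9639114922426035, 0.3780930462486932], [0.0, 0.0, 0.0, 1.0]] ['frame', 'vertical_fov', 'cx', 'cy', 'camera_from_world']
```

View pics/top0.png

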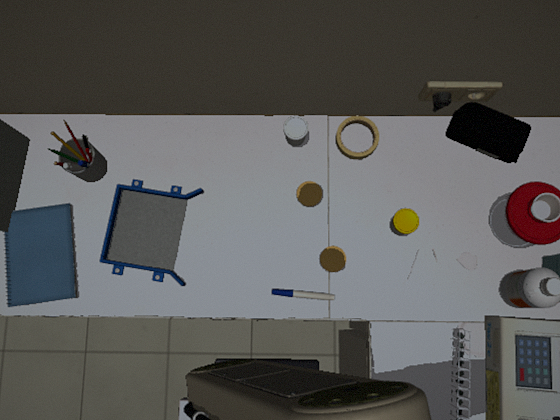

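View pics/scene0.png

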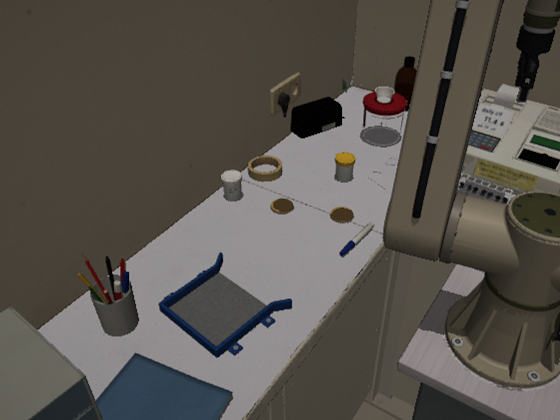

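Top view: bay on the left (mouth to the right at about column 185), dishes at (309,193) and (333,259), white cup at (296,130), yellow cup at (405,221), and pen at (303,294). Next I measure them.

```bash
cat > h.py <<'E'
from workcell import env
import cv2, numpy as np
def ray(c,u,v,z):
    f=210/np.tan(np.radians(c["vertical_fov"])/2); M=np.array(c["camera_from_world"])
    d=M[:3,:3].T@np.array([(u-c["cx"])/f,(v-c["cy"])/f,1]); o=-M[:3,:3].T@M[:3,3]
    return o+d*(z-o[2])/d[2]
def proj(c,p):
    f=210/np.tan(np.radians(c["vertical_fov"])/2); M=np.array(c["camera_from_world"])
    q=M[:3,:3]@np.array(p)+M[:3,3]; return np.array([c["cx"]+f*q[0]/q[2],c["cy"]+f*q[1]/q[2]])
def dishes(c,zc=0.012,show=True):
    hsv=cv2.cvtColor(c["frame"],cv2.COLOR_RGB2HSV)
    m=cv2.inRange(hsv,(8,70,50),(24,255,255)); m=cv2.morphologyEx(m,cv2.MORPH_OPEN,np.ones((3,3)))
    n,l,st,ce=cv2.connectedComponentsWithStats(m)
    out=[]
    for i in range(1,n):
        if st[i,4]>60: out.append((ce[i].round(1),st[i,4],ray(c,*ce[i],zc).round(4)))
    return out
E
python3 - <<'E'
from h import *
for n in("top","scene"):
    c=env.read_camera(n)
    for d in dishes(c): print(n,*d)
    if n=="top":
        big=cv2.resize(c["frame"][100:320,80:440],None,fx=2.2,fy=2.2,interpolation=cv2.INTER_CUBIC)
        cv2.imwrite("pics/topz.png",big[:,:,::-1])
    else:
        big=cv2.resize(c["frame"][120:370,140:400],None,fx=2.2,fy=2.2,interpolation=cv2.INTER_CUBIC)
        cv2.imwrite("pics/scenez.png",big[:,:,::-1])
E
```

```text
top [357.5 135.9] 546 [ 0.7242 -0.2217  0.012 ]
top [308.9 193.2] 498 [ 0.591  -0.1121  0.012 ]
top [332.6 258.6] 532 [ 0.4465 -0.1631  0.012 ]
scene [284.7  91.5] 646 [ 0.9395 -0.6489  0.012 ]
scene [344.7 159.1] 255 [ 0.557  -0.3805  0.012 ]
scene [264.6 167.9] 562 [ 0.7215 -0.2212  0.012 ]
scene [281.5 205.7] 267 [ 0.5864 -0.1039  0.012 ]
scene [341.4 214.1] 283 [ 0.4433 -0.156   0.012 ]
scene [ 83.4 279.1] 88 [0.7999 0.3437 0.012 ]
```

View pics/topz.png

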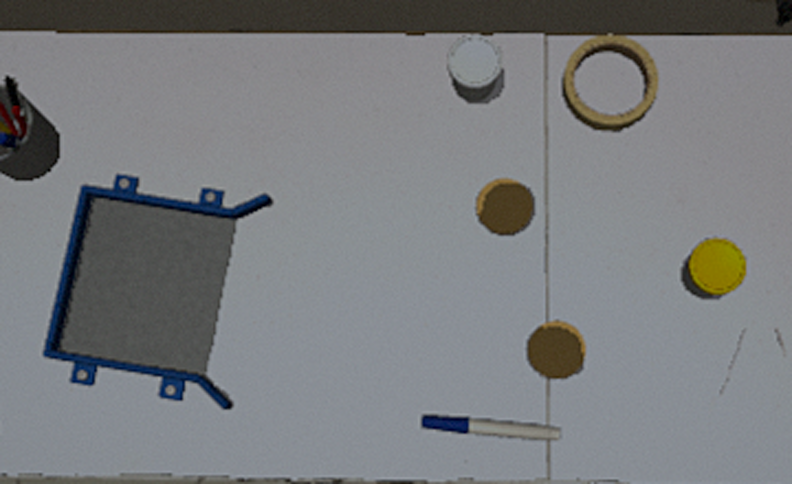

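View pics/scenez.png

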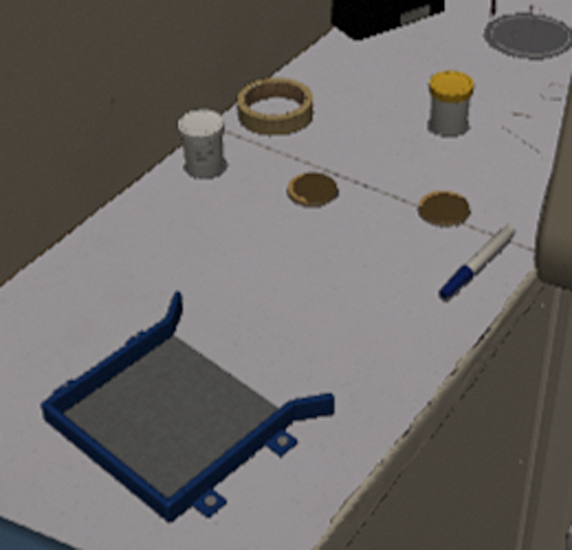

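Run:
```python
from h import *
from scipy.optimize import least_squares
c=env.read_camera("top"); s=env.read_camera("scene")
P=[(88,83,25),(-88,83,25),(107,-108,25),(-107,-108,25),(80,-75,0),(-80,-75,0)]
zt=[(83,185),(45,355),(270,198),(231,405),(236,218),(207,375)]
U=np.array(zt)/2.2+[80,100]
S=[(44,407),(170,518),(178,293),(333,400),(172,336),(280,408)]  # scene zoom
US=np.array([(178,293),(333,400),(280,408)])/2.2+[140,120]
PS=[(107,-108,25),(-107,-108,25),(-80,-75,0)]
def w(q,p):
    x,y,a=q; p=np.array(p)/1000
    return [x+np.cos(a)*p[0]-np.sin(a)*p[1],y+np.sin(a)*p[0]+np.cos(a)*p[1],p[2]]
f=lambda q:np.concatenate([proj(c,w(q,p))-u for p,u in zip(P,U)]).ravel()
g=lambda q:np.concatenate([proj(s,w(q,p))-u for p,u in zip(PS,US)]).ravel()
r=least_squares(f,[.48,.28,0]);print(r.x,r.fun.round(1))
print(g(r.x).round(1))
h=least_squares(lambda q:np.concatenate([f(q),g(q)]),r.x);print(h.x)
q=h.x
for p in [(38,20,0),(-38,20,0),(38,-75,0),(-38,-75,0),(38,-150,0),(-38,-150,0)]: print(p,np.round(w(q,p),3))
print('cupw',ray(c,296,127,.066),'cupy',ray(c,406,221,.066),'pen',ray(c,272,292,.009),ray(c,335,297,.009))
```

```text
[ 0.50818899  0.24387714 -0.14809167] [-0.7 -0.7 -0.8  0.6  0.5 -1.9 -0.2  0.8  1.   0.8  0.4  0.3]
[ 0.1 -2.5  1.1 -4.1  4.7  3.1]
[ 0.5093588   0.24524204 -0.15335166]
(38, 20, 0) [0.55  0.259 0.   ]
(-38, 20, 0) [0.475 0.271 0.   ]
(38, -75, 0) [0.535 0.165 0.   ]
(-38, -75, 0) [0.46  0.177 0.   ]
(38, -150, 0) [0.524 0.091 0.   ]
(-38, -150, 0) [0.449 0.103 0.   ]
cupw [ 0.72581047 -0.08190199  0.066     ] cupy [ 0.52132105 -0.31206036  0.066     ] pen [ 0.37390696 -0.03280594  0.009     ] [ 0.36473946 -0.16780972  0.009     ]
```

Bay at about (0.508, 0.244), yaw -0.15. Dish A is at (0.589, -0.110) and dish B at (0.445, -0.160). I'll push each one with a half-open two-finger cradle, starting with A.

Request:
{"api": "step_arm", "payload": {"series": [[[4, 3.5, 0], 0.14, 153], [[8.5, 7.5, 0], 0.29, 153], [[13, 11.5, 0], 0.45, 153], [[17.5, 15.5, 0], 0.61, 153], [[22, 19.5, 0], 0.77, 153]]}}

```text
clock: 0.98
tcp_pos: [0.3971, -0.351, 0.2113]
orientation: [0.0, 0.856, 0.517, -0.0]
wrist_force: [1.7, -0.7, -0.4]
finger_gap: 0.0341
```

Request:
{"api": "step_arm", "payload": {"series": [[[4, 3.5, -2], 0.14, 153], [[8.5, 7.5, -4], 0.29, 153], [[13, 11.5, -6], 0.42, 153], [[17.5, 15.5, -8], 0.5, 153], [[20, 18, -9], 0.58, 153]]}}

```text
clock: 1.6
tcp_pos: [0.5984, -0.1687, 0.1199]
orientation: [-0.0, 0.671, 0.741, -0.0]
wrist_force: [0.1, -0.9, -0.5]
finger_gap: 0.0341
```

```bash
cat > st.py <<'E'
from h import *
from scipy.spatial.transform import Rotation as R
import sys
s=env.get_state(); w,x,y,z=s["orientation"]; Y=R.from_quat([x,y,z,w]).as_matrix()
print(s["clock"],s["tcp_pos"].round(4),"jawyaw",np.arctan2(Y[1,1],Y[0,1]).round(3),"F",s["wrist_force"].round(2),"gap",round(s["finger_gap"],4),Y[:,2].round(3))
for n in sys.argv[2:]:
    c=env.read_camera(n); cv2.imwrite(f"pics/{n}{sys.argv[1]}.png",c["frame"][:,:,::-1])
    print(n,*[(d[0].tolist(),d[1],d[2][:2].tolist()) for d in dishes(c) if abs(d[2][0]-.5)<.3])
E
python3 st.py 1 wrist scene
```

```text
1.6 [ 0.5984 -0.1687  0.1199] jawyaw 0.1 F [ 0.1  -0.92 -0.49] gap 0.0341 [-0.001  0.    -1.   ]
wrist ([542.6, 27.3], np.int32(213), [0.7694, -0.0233]) ([279.1, 128.6], np.int32(4282), [0.5913, -0.1109]) ([94.7, 175.1], np.int32(4041), [0.4503, -0.1607]) ([427.4, 259.6], np.int32(4670), [0.726, -0.2054]) ([388.0, 305.0], np.int32(103), [0.7008, -0.2509])
scene ([344.6, 159.1], np.int32(254), [0.5571, -0.3804]) ([264.5, 167.8], np.int32(583), [0.7219, -0.2213]) ([281.5, 205.7], np.int32(268), [0.5864, -0.104]) ([341.2, 214.1], np.int32(290), [0.4436, -0.1557])
```

View pics/wrist1.png

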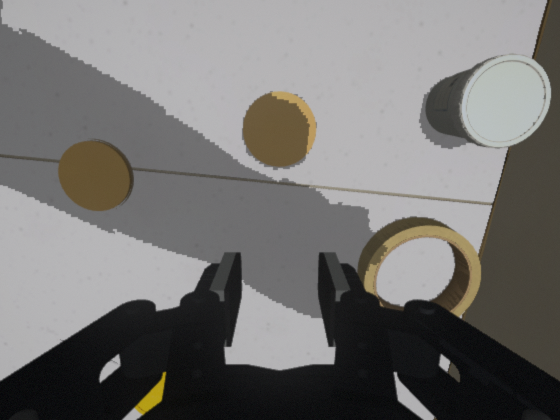

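View pics/scene1.png

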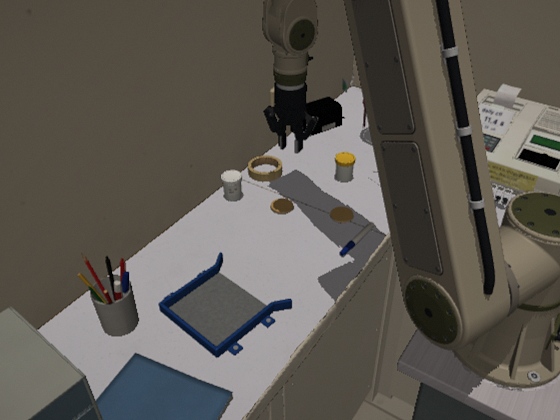

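Wrist view: dish A at (279,129), straight ahead of the cradle, and dish B at (95,175). The tape ring at the right is clear. Lowering behind dish A.

Request:
{"api": "step_arm", "payload": {"series": [[[0, -0.5, -3], 0, 153], [[0, -0.7, -6], 0, 153], [[0, -0.7, -9], 0, 153], [[0, -0.7, -10.5], 0, 153], [[0, -0.7, -11.2], 0, 153]]}}

```text
clock: 2.33
tcp_pos: [0.598, -0.1749, 0.0069]
orientation: [-0.001, 0.671, 0.742, -0.0]
wrist_force: [0.5, 0.3, -0.3]
finger_gap: 0.0344
```

```bash
python3 st.py 2 scene wrist
```

```text
2.325 [ 0.598  -0.1749  0.0069] jawyaw 0.1 F [ 0.48  0.26 -0.25] gap 0.0344 [-0.002  0.002 -1.   ]
scene ([344.6, 159.1], np.int32(254), [0.5571, -0.3804]) ([262.1, 168.8], np.int32(484), [0.7246, -0.2135]) ([281.5, 205.6], np.int32(268), [0.5864, -0.1042]) ([341.3, 214.1], np.int32(289), [0.4435, -0.1557])
wrist ([280.8, 122.8], np.int32(12502), [0.5913, -0.1105]) ([16.5, 205.5], np.int32(3132), [0.4718, -0.1602]) ([500.5, 298.2], np.int32(5218), [0.7099, -0.1847])
```

View pics/wrist2.png

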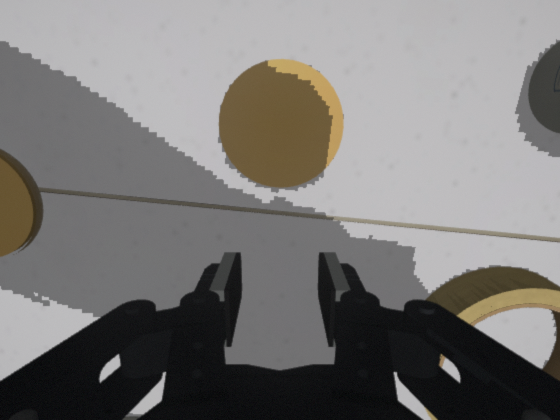

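View pics/scene2.png

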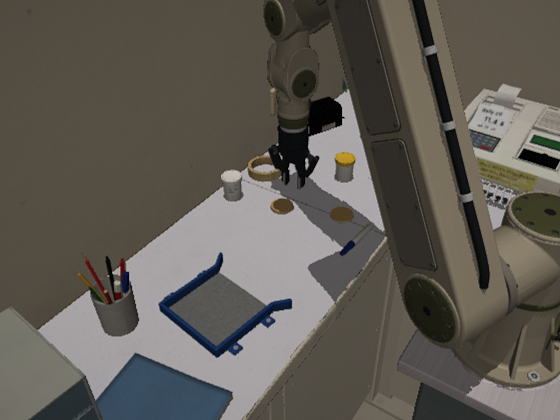

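Request:
{"api": "step_arm", "payload": {"series": [[[0, 0.4, -0.3], 0, 153], [[-0.1, 1.0, -0.35], 0, 153], [[-0.2, 1.6, -0.35], 0, 153], [[-0.25, 2.2, -0.35], 0, 153], [[-0.3, 2.8, -0.35], 0, 153]]}}

```text
clock: 3.05
tcp_pos: [0.5955, -0.1463, 0.004]
orientation: [-0.001, 0.671, 0.742, 0.0]
wrist_force: [0.6, -0.3, 0.0]
finger_gap: 0.0343
```

Request:
{"api": "step_arm", "payload": {"series": [[[-0.2, 0.8, 0], 0, 153], [[-0.5, 1.7, 0], 0, 153], [[-0.8, 2.7, 0], 0, 153], [[-1.1, 3.7, 0], 0, 153], [[-1.4, 4.7, 0], 0, 153]]}}

```text
clock: 3.68
tcp_pos: [0.5812, -0.0985, 0.004]
orientation: [-0.001, 0.671, 0.742, 0.0]
wrist_force: [0.5, -0.8, 0.0]
finger_gap: 0.0343
```

```bash
python3 st.py 3 top wrist
```

```text
3.675 [ 0.5812 -0.0985  0.004 ] jawyaw 0.101 F [ 0.49 -0.83  0.04] gap 0.0343 [-0.001  0.001 -1.   ]
top ([365.4, 138.1], np.int32(359), [0.7191, -0.2396]) ([333.4, 258.8], np.int32(494), [0.4461, -0.1648]) ([517.9, 301.7], np.int32(91), [0.359, -0.5543])
wrist ([288.8, 280.4], np.int32(6995), [0.5852, -0.1067]) ([28.7, 329.8], np.int32(4225), [0.4561, -0.1478])
```

View pics/wrist3.png

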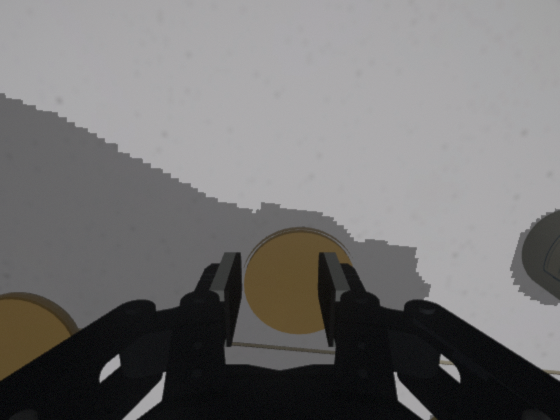

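The fingertips passed over dish A without moving it; the forces are near zero. At this closure the tips sit well above the TCP. I'll work out the tip height before backing off.

Run:
```python
from h import *
c=env.read_camera("wrist"); M=c["camera_from_world"]; R_=np.array(M)[:3,:3]
print("cam",-R_.T@np.array(M)[:3,3], env.grip_depth)
for z in (0,.004,.008,.012,.016,.02,.024):
    a=ray(c,241,253,z);b=ray(c,319,253,z); print(z,a.round(4),b.round(4),np.linalg.norm(a-b).round(4), ray(c,280,253,z).round(4))
i=cv2.resize(c["frame"][200:360,180:380],None,fx=4,fy=3.7); i=cv2.convertScaleAbs(i,alpha=1.5,beta=25)
cv2.imwrite("pics/wz.png",i[:,:,::-1])
```

```text
cam [ 0.57344073 -0.03084305  0.16611642] 0.0187
0 [ 0.5602 -0.1005  0.    ] [ 0.6002 -0.0964  0.    ] 0.0402 [ 0.5802 -0.0985  0.    ]
0.004 [ 0.5605 -0.0989  0.004 ] [ 0.5995 -0.0949  0.004 ] 0.0392 [ 0.58   -0.0969  0.004 ]
0.008 [ 0.5609 -0.0972  0.008 ] [ 0.5989 -0.0933  0.008 ] 0.0382 [ 0.5799 -0.0952  0.008 ]
0.012 [ 0.5612 -0.0955  0.012 ] [ 0.5982 -0.0917  0.012 ] 0.0373 [ 0.5797 -0.0936  0.012 ]
0.016 [ 0.5615 -0.0938  0.016 ] [ 0.5976 -0.0901  0.016 ] 0.0363 [ 0.5795 -0.092   0.016 ]
0.02 [ 0.5618 -0.0921  0.02  ] [ 0.5969 -0.0885  0.02  ] 0.0353 [ 0.5794 -0.0903  0.02  ]
0.024 [ 0.5621 -0.0905  0.024 ] [ 0.5963 -0.087   0.024 ] 0.0344 [ 0.5792 -0.0887  0.024 ]
```

View pics/wz.png

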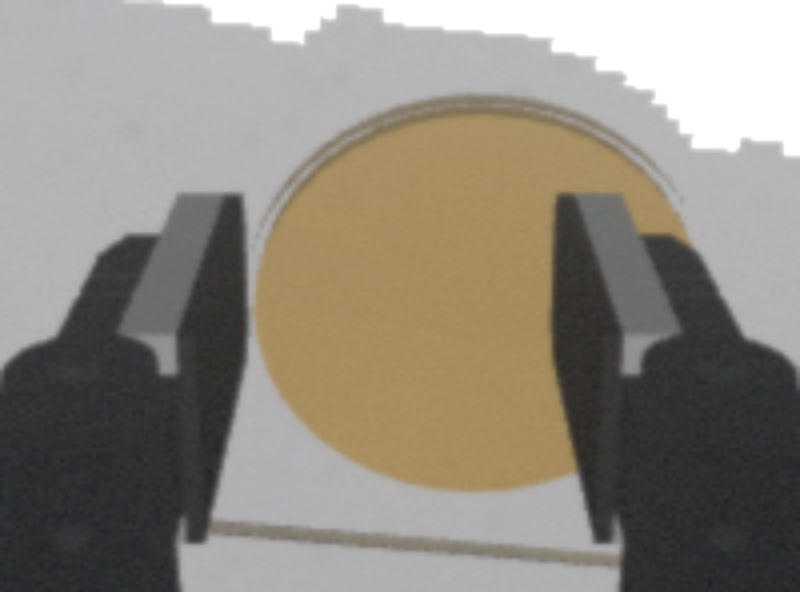

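The tip edge comes out near z≈20 mm with the TCP at 4 mm. I'll rise a little, back off along the same path, then lower in small steps while watching the force.

Request:
{"api": "step_arm", "payload": {"series": [[[0, 0, 1.0], 0, 153], [[0.5, -2, 1.5], 0, 153], [[1.0, -5, 1.5], 0, 153], [[1.5, -7.8, 1.0], 0, 153], [[1.5, -7.8, 0], 0, 153]]}}

```text
clock: 4.45
tcp_pos: [0.598, -0.1808, 0.0049]
orientation: [0.001, 0.672, 0.741, 0.0]
wrist_force: [0.4, 0.1, -0.1]
finger_gap: 0.0342
```

Request:
{"api": "step_arm", "payload": {"series": [[[0, 0, -0.2], 0, 153], [[0, 0, -0.4], 0, 153], [[0, 0, -0.6], 0, 153], [[0, 0, -0.7], 0, 153], [[0, 0, -0.7], 0, 153]]}}

```text
clock: 5.08
tcp_pos: [0.598, -0.1804, -0.002]
orientation: [0.001, 0.672, 0.741, 0.0]
wrist_force: [-0.7, -0.4, -0.1]
finger_gap: 0.0343
```

```bash
python3 st.py 4 top wrist scene
python3 - <<'E'
from h import *
c=env.read_camera("scene"); i=cv2.resize(c["frame"][140:240,220:370],None,fx=5,fy=5,interpolation=cv2.INTER_CUBIC); i=cv2.convertScaleAbs(i,alpha=1.5,beta=10)
cv2.imwrite("pics/sz4.png",i[:,:,::-1])
E
```

```text
5.075 [ 0.598  -0.1804 -0.002 ] jawyaw 0.098 F [-0.66 -0.41 -0.06] gap 0.0343 [ 0.002 -0.001 -1.   ]
top ([517.7, 301.6], np.int32(90), [0.3592, -0.5538])
wrist ([281.9, 109.5], np.int32(14380), [0.5913, -0.1106]) ([10.8, 202.0], np.int32(1841), [0.4764, -0.1611]) ([499.5, 292.0], np.int32(5238), [0.7023, -0.1833]) ([445.4, 363.8], np.int32(194), [0.6858, -0.2254])
scene ([344.6, 159.1], np.int32(254), [0.5571, -0.3804]) ([262.0, 168.8], np.int32(485), [0.725, -0.2136]) ([281.5, 205.7], np.int32(266), [0.5865, -0.104]) ([341.2, 214.1], np.int32(290), [0.4436, -0.1557]) ([83.4, 279.1], np.int32(88), [0.7999, 0.3437])
```

View pics/sz4.png

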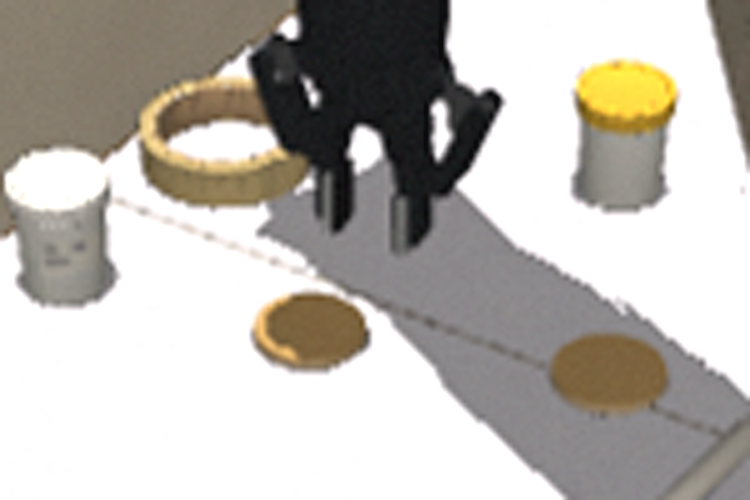

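Run:
```python
from h import *
c=env.read_camera("scene"); t=np.array([.598,-.1804]); yw=.098
j=np.array([np.cos(yw),np.sin(yw)]); d=np.array([-np.sin(yw),np.cos(yw)])
for z in (0,.004,.008,.012,.016,.02):
  o=[]
  for u,v in((286.2,186.4),(300.4,190.6)):
    p=ray(c,u,v,z)[:2]-t; o.append((round(1000*p@j,1),round(1000*p@d,1)))
  print(z,o)
```

```text
0 [(np.float64(32.5), np.float64(-16.9)), (np.float64(-10.0), np.float64(-17.2))]
0.004 [(np.float64(29.8), np.float64(-11.9)), (np.float64(-12.4), np.float64(-12.3))]
0.008 [(np.float64(27.1), np.float64(-7.0)), (np.float64(-14.9), np.float64(-7.3))]
0.012 [(np.float64(24.5), np.float64(-2.1)), (np.float64(-17.3), np.float64(-2.4))]
0.016 [(np.float64(21.8), np.float64(2.9)), (np.float64(-19.8), np.float64(2.6))]
0.02 [(np.float64(19.2), np.float64(7.8)), (np.float64(-22.3), np.float64(7.5))]
```

Tips still appear to be about 16-18 mm up. Lowering further in small steps.

Request:
{"api": "step_arm", "payload": {"series": [[[0, 0, -0.2], 0, 153], [[0, 0, -0.4], 0, 153], [[0, 0, -0.6], 0, 153], [[0, 0, -0.7], 0, 153], [[0, 0, -0.7], 0, 153]]}}

```text
clock: 5.95
tcp_pos: [0.5979, -0.1807, -0.0092]
orientation: [0.001, 0.672, 0.741, 0.0]
wrist_force: [0.5, 0.3, 0.5]
finger_gap: 0.0345
```

```bash
python3 st.py 5
python3 - <<'E'
from h import *
c=env.read_camera("scene"); i=cv2.resize(c["frame"][140:240,220:370],None,fx=5,fy=5,interpolation=cv2.INTER_CUBIC); i=cv2.convertScaleAbs(i,alpha=1.5,beta=10)
cv2.imwrite("pics/sz5.png",i[:,:,::-1])
E
```

```text
5.95 [ 0.5979 -0.1807 -0.0092] jawyaw 0.098 F [0.5  0.25 0.47] gap 0.0345 [ 0.002 -0.001 -1.   ]
```

View pics/sz5.png

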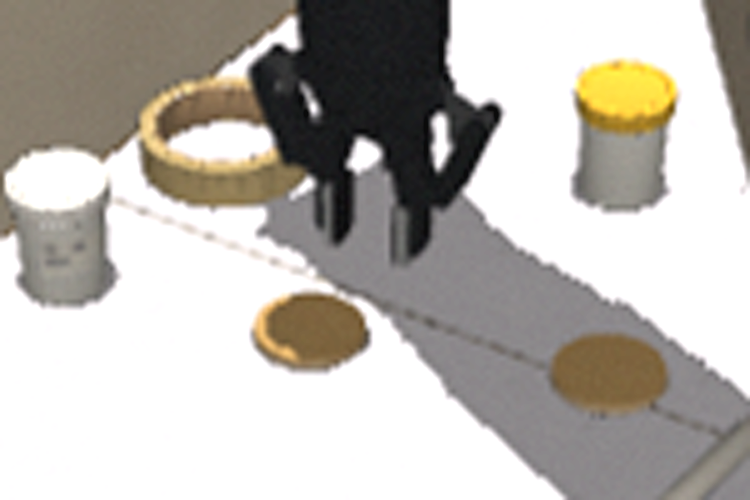

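Request:
{"api": "step_arm", "payload": {"series": [[[0, 0, -0.1], 0, 153], [[0, 0, -0.2], 0, 153], [[0, 0, -0.3], 0, 153], [[0, 0, -0.3], 0, 153]]}}

```text
clock: 6.5
tcp_pos: [0.5979, -0.1807, -0.0122]
orientation: [0.001, 0.672, 0.741, 0.0]
wrist_force: [-0.1, -0.1, -1.2]
finger_gap: 0.0344
```

Request:
{"api": "step_arm", "payload": {"series": [[[-0.1, 0.8, 0], 0, 153], [[-0.2, 1.6, 0], 0, 153], [[-0.25, 2.4, 0], 0, 153], [[-0.35, 3.2, 0], 0, 153], [[-0.45, 4.2, 0], 0, 153]]}}

```text
clock: 7.12
tcp_pos: [0.5934, -0.1381, -0.0121]
orientation: [0.001, 0.672, 0.741, 0.0]
wrist_force: [-0.1, -0.4, -0.2]
finger_gap: 0.034
```

```bash
python3 st.py 6 wrist
```

```text
7.125 [ 0.5934 -0.1381 -0.0121] jawyaw 0.098 F [-0.14 -0.4  -0.19] gap 0.034 [ 0.002 -0.001 -1.   ]
wrist ([279.4, 183.5], np.int32(13925), [0.5884, -0.097]) ([12.1, 293.5], np.int32(2008), [0.4755, -0.1576]) ([541.9, 361.5], np.int32(606), [0.7195, -0.1697]) ([454.2, 373.0], np.int32(102), [0.6799, -0.18]) ([423.2, 412.3], np.int32(199), [0.6701, -0.2041])
```

View pics/wrist6.png

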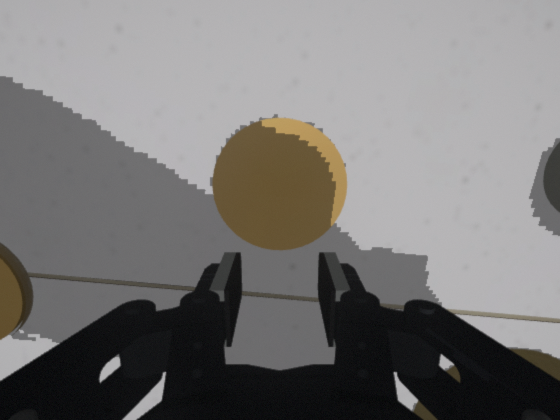

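Dish A now moves with the cradle: pixel (279,184), about 41 mm ahead of the TCP. Continuing the push.

Request:
{"api": "step_arm", "payload": {"series": [[[-0.3, 0.9, 0], 0, 153], [[-0.7, 2.0, 0], 0, 153], [[-1.1, 3.1, 0], 0, 153], [[-1.5, 4.2, 0], 0, 153], [[-1.9, 5.3, 0], 0, 153]]}}

```text
clock: 7.8
tcp_pos: [0.5737, -0.0828, -0.0122]
orientation: [0.0, 0.671, 0.741, 0.001]
wrist_force: [-0.9, -0.6, -0.3]
finger_gap: 0.0343
```

Request:
{"api": "step_arm", "payload": {"series": [[[-0.4, 1.1, 0], 0, 153], [[-0.8, 2.2, 0], 0, 153], [[-1.2, 3.3, 0], 0, 153], [[-1.6, 4.4, 0], 0, 153], [[-2.0, 5.5, 0], 0, 153]]}}

```text
clock: 8.43
tcp_pos: [0.5534, -0.0271, -0.0122]
orientation: [0.0, 0.671, 0.741, 0.001]
wrist_force: [-0.1, -0.4, -0.1]
finger_gap: 0.0341
```

```bash
python3 st.py 7 wrist scene
```

```text
8.425 [ 0.5534 -0.0271 -0.0122] jawyaw 0.099 F [-0.11 -0.44 -0.12] gap 0.0341 [ 0.001  0.    -1.   ]
wrist ([279.5, 183.5], np.int32(13934), [0.5484, 0.0139])
scene ([344.6, 159.1], np.int32(254), [0.5571, -0.3804]) ([252.3, 167.8], np.int32(148), [0.7505, -0.2028]) ([341.4, 214.1], np.int32(281), [0.4433, -0.156]) ([267.4, 238.7], np.int32(343), [0.5432, 0.0192])
```

View pics/wrist7.png

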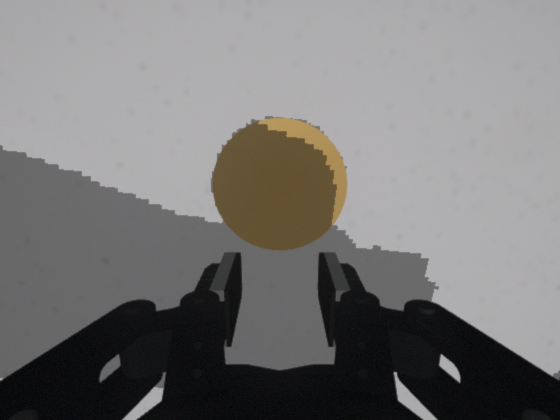

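View pics/scene7.png

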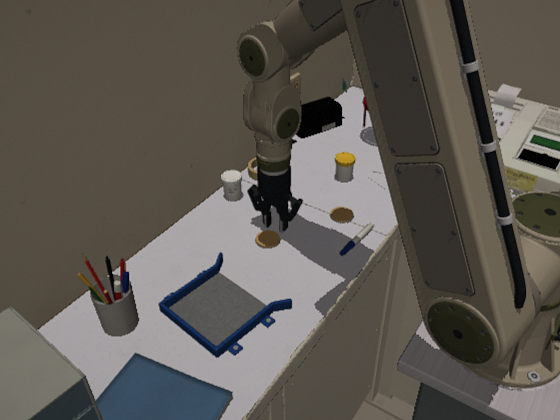

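Request:
{"api": "step_arm", "payload": {"series": [[[-0.4, 1.0, 0], 0, 153], [[-0.8, 2.1, 0], 0, 153], [[-1.3, 3.2, 0], -0.02, 153], [[-1.8, 4.3, 0], -0.04, 153], [[-2.3, 5.4, 0], -0.06, 153]]}}

```text
clock: 9.15
tcp_pos: [0.5294, 0.0282, -0.0123]
orientation: [-0.0, 0.693, 0.721, 0.0]
wrist_force: [0.6, -0.8, -0.5]
finger_gap: 0.0344
```

Request:
{"api": "step_arm", "payload": {"series": [[[-0.4, 1.1, 0], -0.02, 153], [[-0.7, 2.2, 0], -0.05, 153], [[-0.7, 3.3, 0], -0.08, 153], [[-0.7, 4.2, 0], -0.11, 153], [[-0.6, 4.9, 0], -0.14, 153]]}}

```text
clock: 9.78
tcp_pos: [0.523, 0.0781, -0.0123]
orientation: [-0.0, 0.742, 0.671, 0.0]
wrist_force: [-0.5, 0.6, -0.5]
finger_gap: 0.034
```

```bash
python3 st.py 8 wrist top
```

```text
9.775 [ 0.523   0.0781 -0.0123] jawyaw -0.101 F [-0.48  0.58 -0.48] gap 0.034 [ 0.     0.001 -1.   ]
wrist ([279.5, 183.7], np.int32(13950), [0.5261, 0.119])
top ([357.3, 135.7], np.int32(570), [0.7248, -0.2214]) ([332.6, 258.6], np.int32(531), [0.4466, -0.1632]) ([516.4, 301.1], np.int32(77), [0.3601, -0.5512])
```

View pics/wrist8.png

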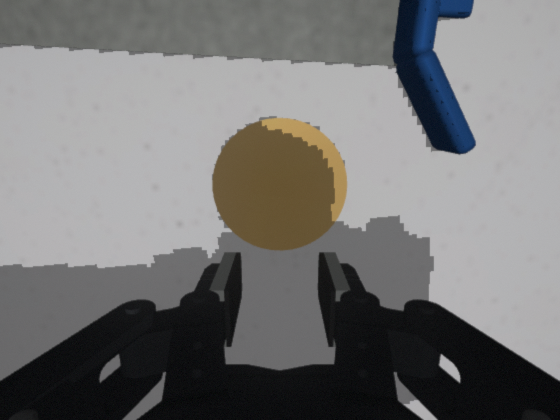

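View pics/top8.png

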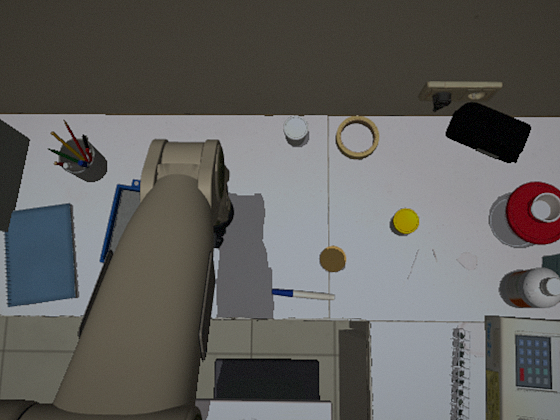

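Run:
```python
from h import *
c=env.read_camera("wrist")
print("mouth corner",ray(c,397,67,0),"lip tip top",ray(c,472,146,.025))
a=-.151;C=np.array([.5085,.2445])
for p in((80,-75),(107,-108)): print(C+np.array([[np.cos(a),-np.sin(a)],[np.sin(a),np.cos(a)]])@np.array(p)/1000)
print(ray(c,5,46,0))
```

```text
mouth corner [0.5778727  0.15953881 0.        ] lip tip top [0.59597436 0.12826469 0.025     ]
[0.57630768 0.15831927]
[0.59803637 0.12163325]
[0.42304339 0.18286385 0.        ]
```

Bay pose agrees to within about 2 mm in the wrist view. Pushing in.

Request:
{"api": "step_arm", "payload": {"series": [[[0.1, 1.0, 0], -0.01, 153], [[0.2, 2.1, 0], -0.02, 153], [[0.3, 3.2, 0], -0.03, 153], [[0.5, 4.3, 0], -0.04, 153], [[0.6, 5.3, 0], -0.05, 153]]}}

```text
clock: 10.55
tcp_pos: [0.5294, 0.1317, -0.0123]
orientation: [-0.0, 0.758, 0.652, 0.0]
wrist_force: [-0.1, -0.1, -0.4]
finger_gap: 0.034
```

Request:
{"api": "step_arm", "payload": {"series": [[[0.1, 1.0, 0], 0, 153], [[0.3, 2.1, 0], 0, 153], [[0.4, 3.2, 0], 0, 153], [[0.5, 4.2, 0], 0, 153], [[0.6, 5.0, 0], 0, 153]]}}

```text
clock: 11.18
tcp_pos: [0.5354, 0.1823, -0.0123]
orientation: [-0.0, 0.758, 0.653, 0.0]
wrist_force: [-0.2, -0.6, 0.8]
finger_gap: 0.0344
```

```bash
python3 st.py 9 wrist scene
```

```text
11.175 [ 0.5354  0.1823 -0.0123] jawyaw -0.149 F [-0.18 -0.63  0.79] gap 0.0344 [ 0.     0.001 -1.   ]
wrist ([279.5, 183.8], np.int32(14081), [0.5404, 0.223])
scene ([344.6, 159.1], np.int32(254), [0.5571, -0.3804]) ([264.6, 167.9], np.int32(585), [0.7217, -0.2212]) ([341.4, 214.1], np.int32(281), [0.4433, -0.156]) ([213.3, 294.5], np.int32(493), [0.536, 0.2252])
```

View pics/wrist9.png

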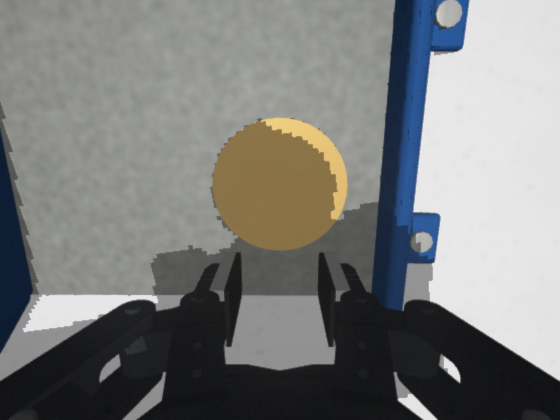

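View pics/scene9.png

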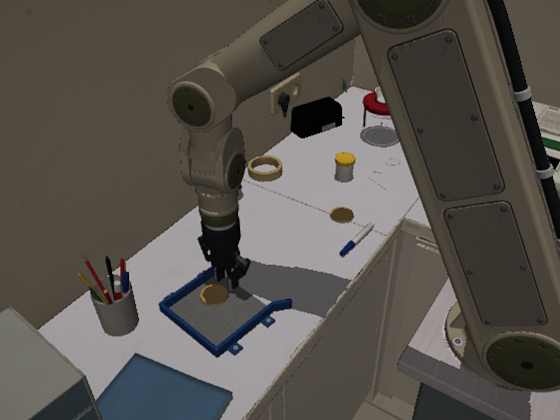

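Dish A is between the walls at (279,184) in the wrist view. I'll push about 3 cm further, ease off, and retreat straight back and up.

Request:
{"api": "step_arm", "payload": {"series": [[[0.1, 0.9, 0], 0, 153], [[0.25, 1.8, 0], 0, 153], [[0.35, 2.5, 0], 0, 153], [[0.4, 2.9, 0], 0, 153], [[0.4, 3.0, 0], 0, 153]]}}

```text
clock: 11.9
tcp_pos: [0.5395, 0.2128, -0.0123]
orientation: [-0.0, 0.757, 0.653, 0.001]
wrist_force: [0.1, -0.4, 0.8]
finger_gap: 0.0343
```

Request:
{"api": "step_arm", "payload": {"series": [[[-0.05, -0.5, 0], 0, 153], [[-0.3, -2.0, 0], 0, 153], [[-0.7, -4.5, 0.5], 0, 153], [[-1.2, -8, 3], 0, 153], [[-2.0, -12, 7], 0, 153]]}}

```text
clock: 12.52
tcp_pos: [0.5177, 0.0908, 0.0571]
orientation: [-0.001, 0.757, 0.653, -0.001]
wrist_force: [0.2, 0.7, -0.1]
finger_gap: 0.0342
```

```bash
python3 st.py 10 wrist scene
```

```text
12.525 [0.5177 0.0908 0.0571] jawyaw -0.148 F [ 0.19  0.73 -0.08] gap 0.0342 [-0.002  0.    -1.   ]
wrist
scene ([344.7, 159.1], np.int32(255), [0.5571, -0.3805]) ([276.8, 167.6], np.int32(153), [0.694, -0.2406]) ([341.4, 214.1], np.int32(281), [0.4433, -0.156]) ([202.6, 302.6], np.int32(507), [0.5401, 0.2547])
```

View pics/wrist10.png

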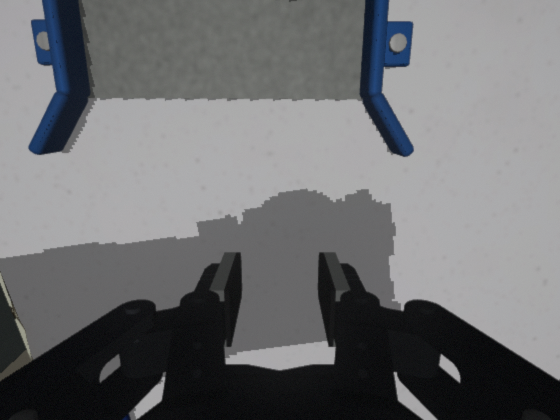

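Dish A left at about (0.544, 0.253) and outside the wrist view. Moving to dish B.

Request:
{"api": "step_arm", "payload": {"series": [[[-1, -4, 2], 0.03, 153], [[-2, -9.5, 3.5], 0.06, 153], [[-3.5, -15, 3.5], 0.1, 153], [[-5, -20.5, 3.5], 0.13, 153], [[-6, -26, 3.5], 0.15, 153]]}}

```text
clock: 13.25
tcp_pos: [0.4598, -0.1728, 0.0962]
orientation: [0.002, 0.708, 0.706, 0.002]
wrist_force: [1.1, 0.0, 0.8]
finger_gap: 0.0342
```

Request:
{"api": "step_arm", "payload": {"series": [[[-0.5, -3, 0], 0, 153], [[-0.9, -5.5, 0], 0, 153], [[-0.9, -5.5, -2], 0, 153], [[-0.9, -5.5, -4], 0, 153], [[-0.9, -5.5, -5], 0, 153]]}}

```text
clock: 13.88
tcp_pos: [0.4494, -0.2275, 0.0447]
orientation: [0.001, 0.708, 0.706, 0.002]
wrist_force: [0.0, 0.9, -0.2]
finger_gap: 0.0342
```

```bash
python3 st.py 11 wrist scene top
```

```text
13.875 [ 0.4494 -0.2275  0.0447] jawyaw -0.003 F [ 0.04  0.89 -0.17] gap 0.0342 [ 0.004  0.002 -1.   ]
wrist ([275.0, 120.7], np.int32(8231), [0.4463, -0.1624]) ([398.2, 383.6], np.int32(74), [0.5284, -0.335])
scene ([264.6, 167.9], np.int32(585), [0.7217, -0.2212]) ([341.6, 214.0], np.int32(287), [0.4431, -0.1565]) ([202.6, 302.6], np.int32(505), [0.5401, 0.2547])
top ([357.3, 135.6], np.int32(561), [0.7251, -0.2215]) ([145.8, 212.6], np.int32(529), [0.5445, 0.2487]) ([331.0, 257.1], np.int32(428), [0.4498, -0.1597])
```

View pics/wrist11.png

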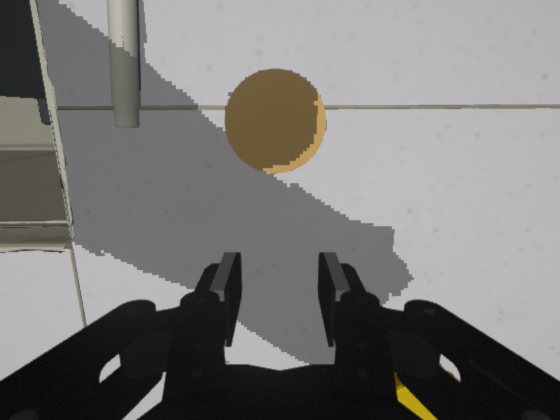

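View pics/scene11.png

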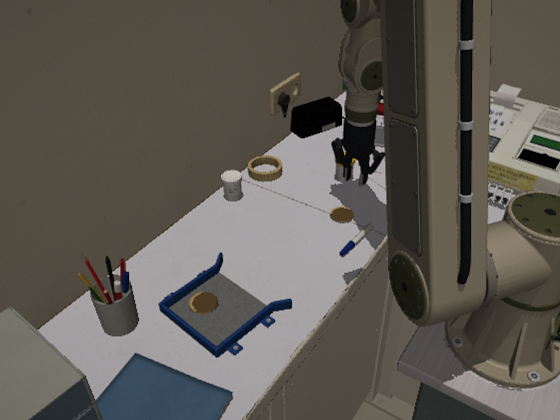

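Wrist view: dish B at (275,121), pen clear at left, yellow cup behind right at (415,400). Lowering behind dish B, clear of the cup.

Request:
{"api": "step_arm", "payload": {"series": [[[-0.2, 0.3, -1.5], 0, 153], [[-0.3, 0.4, -3.5], 0, 153], [[-0.3, 0.4, -4.7], 0, 153], [[-0.3, 0.4, -5.4], 0, 153], [[-0.3, 0.4, -5.7], 0, 153]]}}

```text
clock: 14.65
tcp_pos: [0.4475, -0.2237, -0.0112]
orientation: [0.001, 0.708, 0.706, 0.002]
wrist_force: [-0.3, 0.7, -1.4]
finger_gap: 0.0339
```

Request:
{"api": "step_arm", "payload": {"series": [[[0, 0.6, 0], 0, 153], [[0, 1.2, 0], 0, 153], [[0, 1.8, 0], 0, 153], [[0, 2.4, 0], 0, 153], [[0, 3.2, 0], 0, 153]]}}

```text
clock: 15.28
tcp_pos: [0.4476, -0.1913, -0.0111]
orientation: [0.002, 0.708, 0.706, 0.002]
wrist_force: [-0.8, 0.7, 0.2]
finger_gap: 0.0345
```

```bash
python3 st.py 12 wrist
```

```text
15.275 [ 0.4476 -0.1913 -0.0111] jawyaw -0.002 F [-0.76  0.66  0.2 ] gap 0.0345 [ 0.006  0.001 -1.   ]
wrist ([279.3, 183.3], np.int32(13718), [0.4465, -0.1503])
```

View pics/wrist12.png

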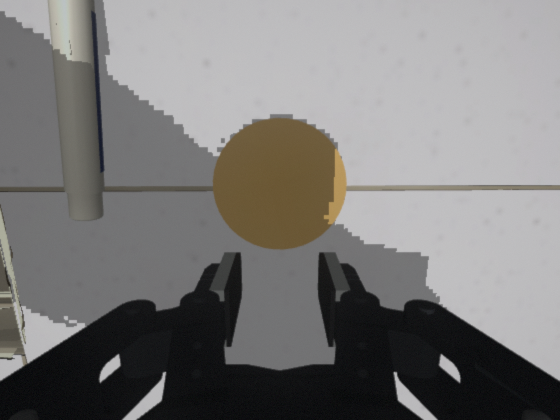

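Dish B is seated at (279,183). Pushing on.

Request:
{"api": "step_arm", "payload": {"series": [[[0.1, 0.9, 0], 0, 153], [[0.2, 2.0, 0], 0, 153], [[0.3, 3.1, 0], 0, 153], [[0.4, 4.3, 0], 0, 153], [[0.5, 5.5, 0], 0, 153]]}}

```text
clock: 15.95
tcp_pos: [0.4522, -0.1342, -0.0113]
orientation: [0.001, 0.708, 0.707, 0.003]
wrist_force: [-0.6, -0.4, -0.5]
finger_gap: 0.0344
```

Request:
{"api": "step_arm", "payload": {"series": [[[0.1, 1.1, 0], 0, 153], [[0.1, 2.3, 0], 0, 153], [[0.2, 3.5, 0], 0, 153], [[0.2, 4.7, 0], 0, 153], [[0.2, 5.9, 0], 0, 153]]}}

```text
clock: 16.58
tcp_pos: [0.4542, -0.0745, -0.0113]
orientation: [0.001, 0.708, 0.707, 0.003]
wrist_force: [-0.6, 0.2, 0.3]
finger_gap: 0.0341
```

Request:
{"api": "step_arm", "payload": {"series": [[[0, 1.1, 0], 0, 153], [[0, 2.3, 0], 0, 153], [[0, 3.5, 0], -0.02, 153], [[0, 4.7, 0], -0.04, 153], [[0, 5.9, 0], -0.06, 153]]}}

```text
clock: 17.2
tcp_pos: [0.4541, -0.0147, -0.0113]
orientation: [0.001, 0.729, 0.685, 0.003]
wrist_force: [0.4, -0.2, 0.3]
finger_gap: 0.034
```

```bash
python3 st.py 13 wrist scene
```

```text
17.2 [ 0.4541 -0.0147 -0.0113] jawyaw -0.062 F [ 0.43 -0.16  0.28] gap 0.034 [ 0.005  0.002 -1.   ]
wrist ([279.3, 183.3], np.int32(13719), [0.4555, 0.0263])
scene ([344.6, 159.1], np.int32(254), [0.5571, -0.3804]) ([264.6, 167.9], np.int32(586), [0.7218, -0.2212]) ([297.5, 256.2], np.int32(371), [0.4521, 0.0312]) ([202.6, 302.5], np.int32(506), [0.5402, 0.2547])
```

View pics/wrist13.png

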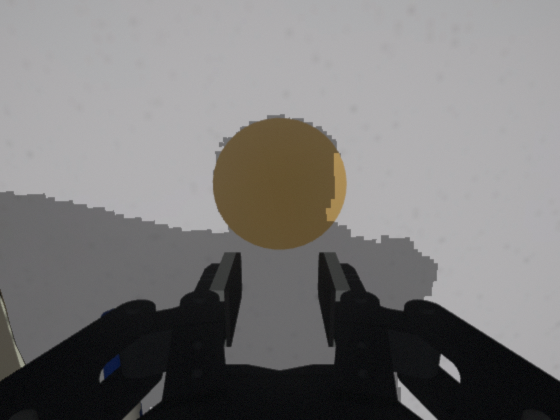

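View pics/scene13.png

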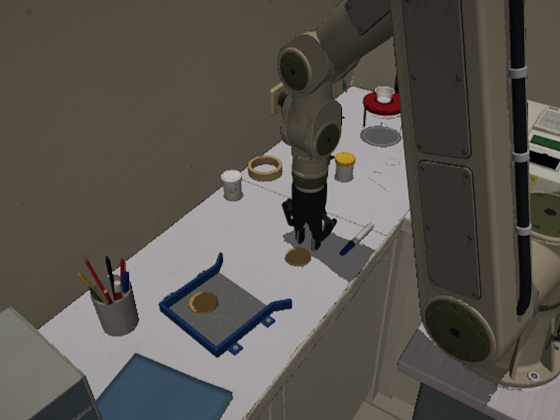

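Request:
{"api": "step_arm", "payload": {"series": [[[-0.15, 1.2, 0], -0.01, 153], [[-0.3, 2.4, 0], -0.02, 153], [[-0.45, 3.6, 0], -0.03, 153], [[-0.6, 4.8, 0], -0.04, 153], [[-0.75, 6.0, 0], -0.05, 153]]}}

```text
clock: 17.92
tcp_pos: [0.4462, 0.0466, -0.0113]
orientation: [0.001, 0.745, 0.667, 0.002]
wrist_force: [0.6, -0.6, 0.6]
finger_gap: 0.0341
```

Request:
{"api": "step_arm", "payload": {"series": [[[-0.1, 1.2, 0], -0.01, 153], [[0, 2.4, 0], -0.02, 153], [[0.15, 3.6, 0], -0.03, 153], [[0.3, 4.6, 0], -0.04, 153], [[0.4, 5.4, 0], -0.04, 153]]}}

```text
clock: 18.55
tcp_pos: [0.4504, 0.1013, -0.0113]
orientation: [0.001, 0.758, 0.652, 0.003]
wrist_force: [0.4, 0.2, 0.2]
finger_gap: 0.0343
```

```bash
python3 st.py 14 wrist scene
```

```text
18.55 [ 0.4504  0.1013 -0.0113] jawyaw -0.15 F [0.38 0.22 0.17] gap 0.0343 [ 0.005  0.002 -1.   ]
wrist ([279.4, 183.4], np.int32(13724), [0.4554, 0.1418])
scene ([344.6, 159.1], np.int32(254), [0.5571, -0.3804]) ([83.4, 279.1], np.int32(88), [0.7999, 0.3437]) ([268.6, 287.1], np.int32(452), [0.4517, 0.1449]) ([202.6, 302.6], np.int32(507), [0.5401, 0.2547])
```

View pics/wrist14.png

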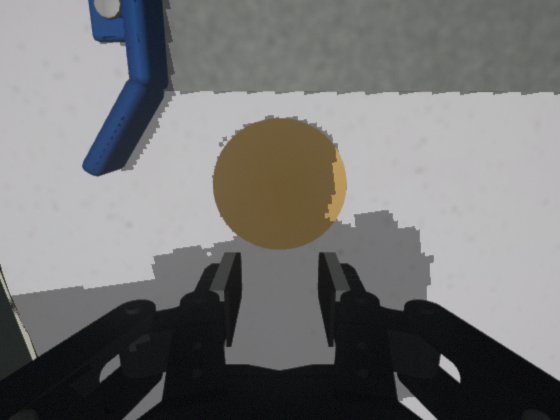

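Well lined up: left wall edge at column ~170, dish edge at 213. Pushing in along the bay axis.

Request:
{"api": "step_arm", "payload": {"series": [[[0.15, 1.1, 0], 0, 153], [[0.35, 2.3, 0], 0, 153], [[0.5, 3.5, 0], 0, 153], [[0.7, 4.7, 0], 0, 153], [[0.85, 5.7, 0], 0, 153]]}}

```text
clock: 19.27
tcp_pos: [0.459, 0.1593, -0.0113]
orientation: [0.001, 0.758, 0.653, 0.003]
wrist_force: [0.3, -0.1, 0.2]
finger_gap: 0.0343
```

```bash
python3 st.py 15 wrist
```

```text
19.275 [ 0.459   0.1593 -0.0113] jawyaw -0.149 F [ 0.31 -0.11  0.22] gap 0.0343 [ 0.005  0.002 -1.   ]
wrist ([463.4, 42.1], np.int32(12473), [0.5388, 0.2418]) ([279.3, 183.2], np.int32(13823), [0.4639, 0.1999])
```

View pics/wrist15.png

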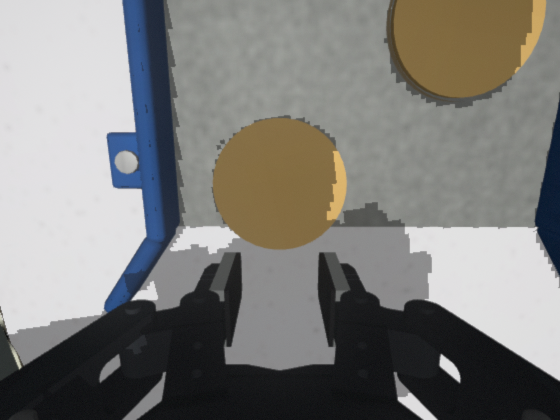

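Request:
{"api": "step_arm", "payload": {"series": [[[0.15, 1.1, 0], 0, 153], [[0.35, 2.3, 0], 0, 153], [[0.5, 3.5, 0], 0, 153], [[0.7, 4.6, 0], 0, 153], [[0.8, 5.3, 0], 0, 153]]}}

```text
clock: 19.95
tcp_pos: [0.4675, 0.2139, -0.0113]
orientation: [0.001, 0.757, 0.653, 0.003]
wrist_force: [-0.3, -0.1, 0.6]
finger_gap: 0.0342
```

Request:
{"api": "step_arm", "payload": {"series": [[[0.05, 0.2, 0], 0, 153], [[0.05, 0.2, 0], 0, 153], [[-0.05, -0.5, 0], 0, 153], [[-0.3, -2.0, 0], 0, 153], [[-0.7, -4.5, 0.5], 0, 153]]}}

```text
clock: 20.58
tcp_pos: [0.4599, 0.1677, -0.0065]
orientation: [0.001, 0.757, 0.653, 0.003]
wrist_force: [-0.5, -0.2, -0.5]
finger_gap: 0.0341
```

Request:
{"api": "step_arm", "payload": {"series": [[[-0.5, -3, 1], 0, 153], [[-1, -6, 5], 0, 153], [[-1, -11, 9], 0, 153], [[-1, -16, 12], 0, 153], [[-1, -20, 14], 0, 153]]}}

```text
clock: 21.2
tcp_pos: [0.4497, -0.0351, 0.1353]
orientation: [0.002, 0.758, 0.652, 0.003]
wrist_force: [1.4, -0.1, 1.7]
finger_gap: 0.0339
```

```bash
python3 st.py 16 scene top
python3 - <<'E'
from h import *
c=env.read_camera("scene"); i=cv2.resize(c["frame"][230:380,130:330],None,fx=4,fy=4,interpolation=cv2.INTER_CUBIC); i=cv2.convertScaleAbs(i,alpha=1.5,beta=10)
cv2.imwrite("pics/sz16.png",i[:,:,::-1])
E
```

```text
21.2 [ 0.4497 -0.0351  0.1353] jawyaw -0.149 F [ 1.44 -0.14  1.7 ] gap 0.0339 [ 0.007  0.002 -1.   ]
scene ([346.9, 158.0], np.int32(172), [0.5544, -0.389]) ([264.7, 167.9], np.int32(581), [0.7215, -0.2213]) ([202.6, 302.6], np.int32(505), [0.5401, 0.2547]) ([228.8, 318.3], np.int32(559), [0.4689, 0.2581])
top ([357.4, 135.5], np.int32(568), [0.7253, -0.2216]) ([145.8, 212.5], np.int32(528), [0.5446, 0.2486]) ([142.5, 244.6], np.int32(542), [0.4733, 0.252])
```

View pics/sz16.png

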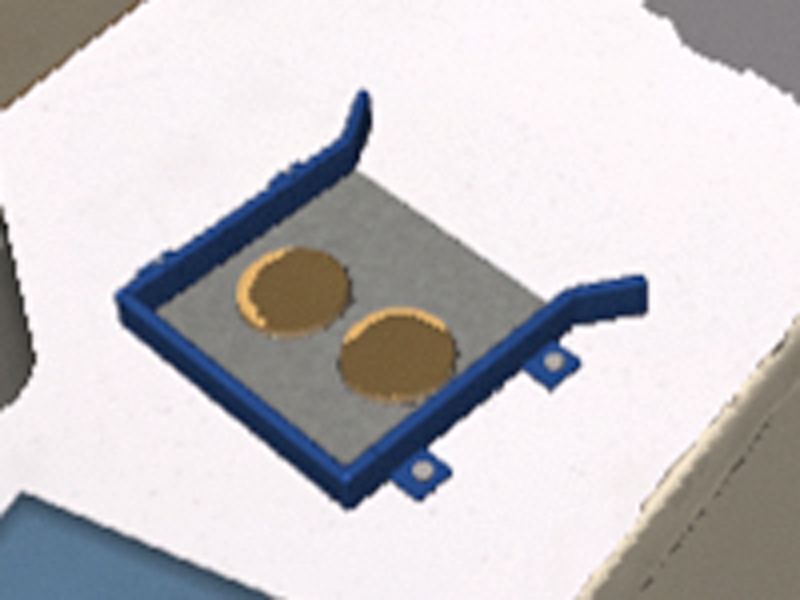

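View pics/top16.png

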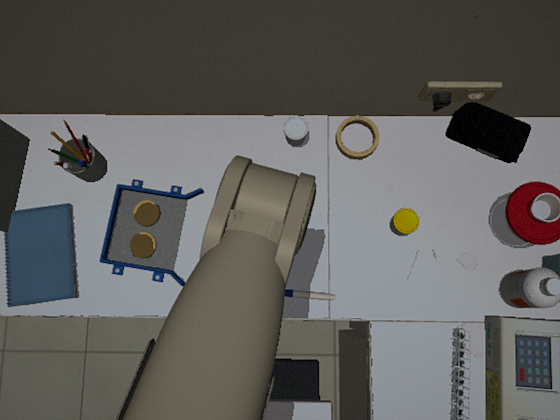

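Both dishes lie flat in the bay at (146,212) and (143,245) in the top view. The cups are at (296,130) and (405,221) as before, and the visible pen end is still at (335,297). I'll let the arm settle, then do a last difference check.

Request:
{"api": "step_arm", "payload": {"series": [[[0, -10, 3], 0, 153], [[0, -10, 3], 0, 153], [[0, -10, 3], 0, 153], [[0, -10, 3], 0, 153]]}}

```text
clock: 21.85
tcp_pos: [0.4492, -0.1337, 0.1634]
orientation: [0.0, 0.759, 0.651, 0.003]
wrist_force: [-0.3, -0.6, 0.2]
finger_gap: 0.0342
```

```bash
python3 st.py 17 scene top
python3 - <<'E'
from h import *
a=cv2.imread("pics/scene0.png");b=cv2.imread("pics/scene17.png")
ta=cv2.imread("pics/top0.png");tb=cv2.imread("pics/top17.png")
v=cv2.resize(np.vstack([a[140:280,200:400],b[140:280,200:400]]),None,fx=2,fy=2)
w=cv2.resize(np.vstack([ta[110:310,230:430],tb[110:310,230:430]]),None,fx=1.4,fy=1.4)
cv2.imwrite("pics/cmp.png",np.hstack([v,w]))
env.get_state()
E
```

```text
21.85 [ 0.4492 -0.1337  0.1634] jawyaw -0.152 F [-0.28 -0.58  0.18] gap 0.0342 [ 0.005  0.003 -1.   ]
scene ([343.8, 160.5], np.int32(172), [0.5555, -0.3727]) ([264.6, 167.9], np.int32(586), [0.7218, -0.2212]) ([202.6, 302.6], np.int32(504), [0.54, 0.2546]) ([228.8, 318.3], np.int32(560), [0.469, 0.2581])
top ([359.1, 133.4], np.int32(485), [0.7302, -0.2255]) ([145.8, 212.6], np.int32(528), [0.5446, 0.2486]) ([142.4, 244.6], np.int32(541), [0.4734, 0.252])
```

View pics/cmp.png

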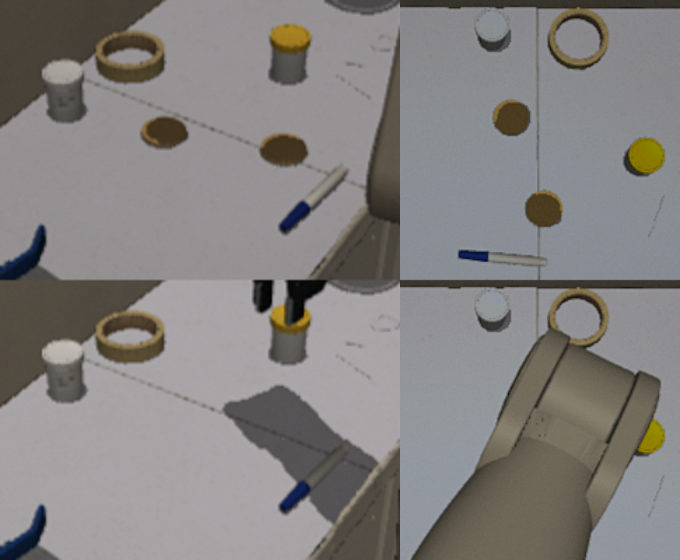

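The before/after pair shows both cups, the pen and the tape ring where they were. The dishes are at rest in the bay, with identical positions in consecutive pictures.

```bash
python3 -c "
from workcell import env
print(env.hand_in())"
```

```text
the job is handed in; nothing more can be done
None
```

I swept both culture dishes into the bay with a half-open two-finger cradle at about 0.1 m/s, backed the arm off, and handed in at about 22 s of the 64 s limit.

**Last checks:**
- **Dishes:** both lie flat in the bay at about (0.544, 0.25) and (0.473, 0.25) m. Each clears the walls by roughly 10 mm or more and sits well behind the mouth. Their positions did not change between the last two pictures.
- **Bystanders:** the cups and the pen look unmoved in the before/after pictures. At the very end the arm hid part of them, but an earlier top view also showed both cups and the visible end of the pen in place.
- **Forces:** every wrist-force reading stayed under about 3 N, and the fingers are clear of everything.

**What disagreed:**
- **First pass at dish A:** the half-open fingertips sat about 16–18 mm higher than the reported TCP, so they passed just over the dish. It did not move and no force showed. I backed off, lowered the hand and pushed again.
- **Cameras:** the scene and top cameras differed by up to about 8 mm on dish positions. The wrist camera settled it.

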